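# Hold a diesel head's decompressor at full valve lift for gauging

### The arm

A 6-joint arm with a two-finger parallel gripper is mounted at the origin on the work surface. World frame = base frame: x ahead of the robot, y to its left, z up, the work surface at z = 0. Lengths are in m, angles in rad, forces in N, time in s.
With the tool pointing down it reaches from about 0.35 to 0.85 m from the base axis. Payload 8.1 kg.
Tool frame: the origin (TCP) lies between the finger pads; the fingertips stand 11 mm ahead of it and the grasp point (between the pads) lies 8 mm behind it; z points along the fingers, y is the line along which they close (so a half turn about z gives the same grasp; the last joint's range is limited). The gripper opens to 93 mm and grips with 3 to 60 N. Pads are 15 mm wide; open, the fingers measure 128 mm over their backs; the gripper's body (75 mm by 188 mm) begins 65 mm behind the grasp point.
Start: joints at [-1.432, 0.13, 1.488, -0, 1.523, -0.085], TCP at [0.133, -0.585, 0.23] pointing down, gripper open.
Joint ranges: [-2.96, 2.96], [-0.89, 2.26], [0.02, 2.5], [-1.34, 4.48], [0, 2.73], [-2.66, 2.66]. Speed limits (rad/s): [2.39, 2.39, 2.79, 3.14, 3.14, 3.14].

### API

Orientations are given as a unit quaternion [x, y, z, w].
In Python, from plant import * gives the robot as it stands. Calls block until the motion is done:
- reach(position, orientation): joint-space move of the TCP to a pose.
- servo_line(position, rotation=None, v=0.15): straight line of the TCP; rotation=None keeps the orientation; v is the mean speed in m/s.
- movej(angles): joint-space move.
- move_gripper(opening, grasp_force=None): finger opening in m; grasp_force is the grip in N (None keeps the last); returns when the fingers have stopped.
- wait(seconds).
- inverse_kinematics(position, orientation): joint angles nearest the present ones, or None.
- observe(): the state.
- capture(name): name is "scene" or "top"; returns a dict with "frame" (400x640x3 uint8, blue, green, red), "intrinsics" (3x3 intrinsics, pixels), "cam_to_world" (4x4, takes a point from camera to world coordinates). Camera axes: x right, y up, looking along -z (the intrinsics and any distortion apply to the point x, -y, -z); pixel columns grow to the right and rows downward; lengths in m; the calibration is good to about 2 mm. A picture is of the moment at which its call begins. There is no depth.
A pose or a line that the arm cannot do raises PlanningError and nothing moves.
- sign_off(): hands the job in; it is judged then, once.
Trained networks look in a picture, given as the dict that the camera call returned (one of the last four; its "shot" number tells which), for a name from the list of things; names that differ only in an ending like _2 or _b are one class to them, and where a whole thing is asked for, a point or a joint stands for the part that bears it (a point fixed in the world has none). Each returns a list of dicts, best first, with "score" (0 to 1); they miss things now and then, are a little off and sometimes report something else, mostly with a low value. They report only what shows in the picture. A call takes as long as a camera call.
- cut_out(thing, picture): "pixels" (400x640 bool, what is visible of it) and "rect" ([centre column, centre row, width, height] in pixels, round what is visible of it).
The state is a dict: "time": time; "joint_pos": joint angles; "joint_vel": joint speeds; "joint_torque": joint torques, N m; "ee_pos": TCP position; "eef_rot": TCP orientation; "contact_force": force on the tool from outside, world axes, zero at the start; "wrist_torque": the same for the moment, N m; "width": finger opening in m; "finger_force": force on a finger pad.
Only numpy, scipy, OpenCV 4.12 (cv2) and the standard library are available. Lean on these libraries where they do the work, as an engineer would, in place of code of your own. Each camera call takes 0.05 s, during which the arm holds its last target. There are 200 camera calls.

### The job

I want to gauge the valve lift on this little diesel cylinder head through the oiling hole in its rocker cover. Pull the snap-in plug up out of the cover and put it in the round steel dish, keeping it off the dirty bench, then swing the decompression lever up to its highest lift, where it stands upright, and keep holding it there with the fingers: finish while still holding the lever, because it springs back as soon as it is let go. Leave the carton, spanner, caliper and oil can where they are.

Things in the scene. Friction and masses are not known exactly. Their poses are not given: they have to be found in the camera images.
- head: Finned aluminium cylinder head, 150 x 130 mm (x, y), level on two timber blocks; it does not shift. On it a boxy rocker cover, 120 x 84 mm, flat top 158 mm above the bench; on that, 5 mm bolt heads near the corners and a breather pipe at the +x end, 16 mm high; an injector on the -y side, 152 mm high. Origin: on the bench under its centre, z up. The lever is on its +y side.
- bore (a point): Centre of the mouth of the plug's bore (21 mm across), in the cover's top, 158 mm above the bench; at x = -20 mm, y = 0 of the head. Axis upright.
- plug: Black plastic plug, 36 mm long, 30 g, upright in the bore. Origin: centre of its lower end; z along its axis to its head. Shank to z = 16 mm, up to 19 mm across; collar 31 mm across to z = 19, resting on the cover; ribbed round head 28 mm across from z = 20 to 36 mm, to grasp. Spring balls hold it: about 13 N straight up frees it in the first 6 mm, then it slides out; clear 16 mm up.
- dish: Round steel parts dish, 140 mm across at the rim, 120 mm at the foot, 28 mm high, floor 4 mm thick, loose, about 450 g. Origin: centre of its underside. It is either on the left or on the right of the head (the carton is on the other side).
- lever (a joint): Angle of the decompression lever about its level shaft (along the head's y), rad. 0: at its rest stop, leaning 1.2 rad (69 degrees) from upright towards the head's -x; grows as it swings up and on towards +x, to a stop at 1.65. Its eccentric lifts the valve most at 1.2, lever upright, less on both sides. A spring drives it back to 0 from anywhere: 3 to 4 N at the knob.
- pivot (a point): Fixed point on the lever's shaft axis, in the knob's plane of swing, 128 mm above the bench; at x = 20 mm, y = 92 mm of the head.
- knob (a point): Centre of the knob at the lever's end, 85 mm from the pivot: 159 mm above the bench at rest, 213 mm upright. Black cylinder 22 mm across, 26 long, axis parallel to the shaft, flat ends: pinched by the ends from above it turns between the fingers as the lever swings, and may slip back 10 mm. Its 9 mm arm is straight for 29 mm, then bends. Knob to cover side: 37 mm; open the fingers 45 mm there.
- valve (a joint): How far the valve is pressed open (down), m: 0 shut, about 0.003 at the highest lift. It follows the lever.
- carton: Bystander: closed cardboard carton, 110 x 75 x 36 mm, loose; origin at the centre of its underside. On the other side of the head from the dish.
- spanner: Bystander: open spanner, 170 mm long, loose on the bench between the robot and the head.
- caliper: Bystander: steel vernier caliper, 170 mm long, loose on the bench beyond the head.
- oilcan: Bystander: dark steel oil can 68 mm across with a thin spout, 153 mm high, loose on the bench beyond the head.

How it is judged:
By the outcome, as a careful person would: the job done as asked, in the order asked, and still so for the second after the job is handed in, while the arm keeps its last pose, push and grip.
It also fails if it takes over 58 s, if anything falls off the work surface, if the arm or the gripper's body presses on something with over 40 N, if the wrist force passes 120 N, or if a joint passes its speed limit or range.

## Working session

There is one attempt and no reset: what is moved stays moved. The work goes in short steps, each a Python script; the robot and the scene stay as the last script left them, time stands still between calls to the robot, and variables do not carry over. Pictures are saved under pics/ and viewed, at most 10 in all, crops included, and the job is handed in when it is done.

```bash
ls; mkdir -p pics
cat > h.py <<'E'
from plant import *
import numpy as np, cv2, pickle
def ray(p,uv):
    K=np.array(p["intrinsics"]);T=np.array(p["cam_to_world"])
    d=np.linalg.inv(K)@[uv[0],uv[1],1.]
    d=T[:3,:3]@np.array([d[0],-d[1],-d[2]]); return T[:3,3],d/np.linalg.norm(d)
def atz(p,uv,z):
    o,d=ray(p,uv); return o+d*(z-o[2])/d[2]
def tri(*rs):
    A=sum(np.eye(3)-np.outer(d,d) for o,d in rs);b=sum((np.eye(3)-np.outer(d,d))@o for o,d in rs)
    x=np.linalg.solve(A,b); return x,[np.linalg.norm(np.cross(x-o,d)) for o,d in rs]
def proj(p,X):
    K=np.array(p["intrinsics"]);T=np.array(p["cam_to_world"])
    c=T[:3,:3].T@(np.asarray(X,float)-T[:3,3]); q=K@[c[0],-c[1],-c[2]]; return q[:2]/q[2]
E
python3 - <<'E'
from h import *
P={}
for n in("scene","top"):
    p=capture(n);P[n]=p;cv2.imwrite(f"pics/{n}0.png",p["frame"]);print(n,p.keys(),np.round(p["intrinsics"],1).tolist(),np.round(p["cam_to_world"],3).tolist())
    for t in("head","plug","dish","lever","knob","carton","spanner","caliper","oilcan"):
        for r in cut_out(t,p)[:2]: print(n,t,round(r["score"],2),np.round(r["rect"],1))
print(observe())
E
```

```text
pics
plant.py
scene dict_keys(['frame', 'intrinsics', 'cam_to_world', 'shot']) [[381.0, 0.0, 321.6], [0.0, 381.0, 207.7], [0.0, 0.0, 1.0]] [[-0.444, -0.76, 0.474, 1.063], [0.896, -0.371, 0.244, 0.271], [-0.009, 0.533, 0.846, 0.987], [0.0, 0.0, 0.0, 1.0]]
scene head 0.64 [339.1 217.4  70.8  69.9]
scene plug 0.56 [335.5 191.9  10.8  11.2]
scene dish 0.64 [257.1 162.6  42.1  40.2]
scene lever 0.66 [365.1 197.1  27.4  38.4]
scene lever 0.25 [335.5 191.1  15.3  11.2]
scene knob 0.75 [365.6 198.3  19.1  40. ]
scene carton 0.68 [365.3 197.8  22.8  39.4]
scene carton 0.6 [440.1 246.4  33.9  44. ]
scene spanner 0.61 [368.3 189.1  51.2  29. ]
scene oilcan 0.72 [234.4 245.7  29.6  36.2]
top dict_keys(['frame', 'intrinsics', 'cam_to_world', 'shot']) [[463.7, 0.0, 326.9], [0.0, 463.7, 195.7], [0.0, 0.0, 1.0]] [[0.021, 0.998, -0.064, 0.513], [-1.0, 0.02, -0.023, 0.009], [-0.022, 0.064, 0.998, 1.144], [0.0, 0.0, 0.0, 1.0]]
top head 0.85 [318.4 204.3  81.6  92.6]
top head 0.45 [301.2 279.8  66.7  19.8]
top plug 0.72 [323.4 211.9  14.9  14.9]
top dish 0.61 [456.4 252.2  59.9  59.3]
top lever 0.61 [28
[... 286 characters left out ...]
0, 'joint_pos': array([-1.43238491e+00,  1.30364646e-01,  1.48822184e+00,  2.72200662e-05,
        1.52301679e+00, -8.53879296e-02]), 'joint_vel': array([ 0.00057028,  0.00049281, -0.00119287, -0.00045887, -0.00064178,
        0.00186968]), 'joint_torque': array([-2.57263964e-03, -5.59778666e+01, -4.92068303e+01,  7.66665372e-02,
        2.26983475e-02, -5.55224790e-05]), 'ee_pos': array([ 0.13319902, -0.58502036,  0.22964434]), 'eef_rot': array([ 9.93745834e-01,  1.11665646e-01,  1.34488879e-05, -5.67120002e-06]), 'contact_force': array([ 0.12845625,  0.50800311, -0.33251172]), 'wrist_torque': array([-0.00463415, -0.01034151,  0.00633815]), 'finger_force': 0.0, 'width': 0.09302402931915765}
```

Run:
```python
import cv2
a=cv2.imread("pics/scene0.png")[150:290,210:480];b=cv2.imread("pics/top0.png")[140:300,260:400]
cv2.imwrite("pics/sc.png",cv2.resize(a,(780,int(780*140/270)),interpolation=cv2.INTER_CUBIC))
cv2.imwrite("pics/tc.png",cv2.resize(b,None,fx=3.7,fy=3.7,interpolation=cv2.INTER_CUBIC))
```

```text
(no output)
```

View pics/sc.png

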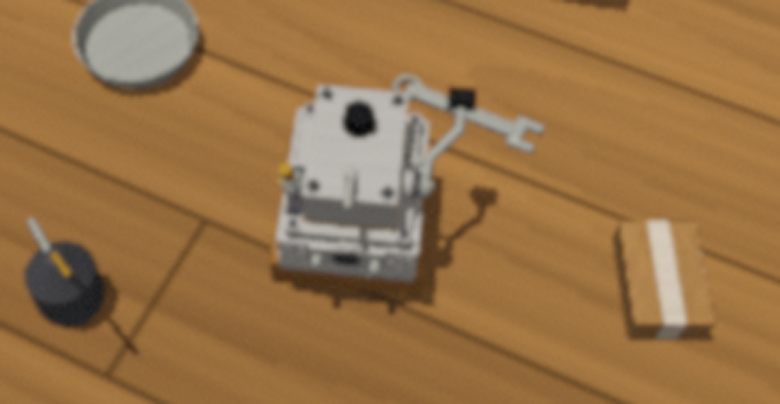

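View pics/tc.png

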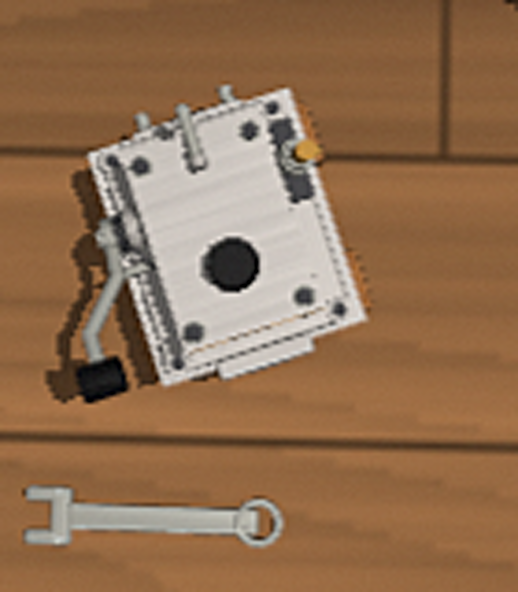

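View pics/top0.png

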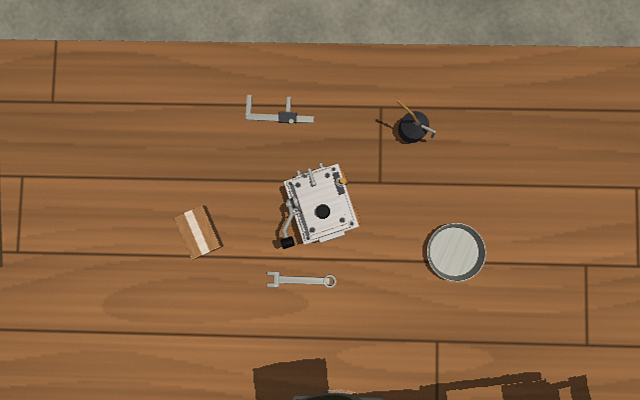

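Run:
```python
from h import *
from scipy.optimize import least_squares
P={n:capture(n) for n in("scene","top")}
def blob(p,c,r):
    c=np.array(c);g=p["frame"].max(2);x0,y0=(c-r).astype(int)
    m=(g[y0:y0+2*r,x0:x0+2*r]<60).astype(np.uint8)
    n,l,s,ce=cv2.connectedComponentsWithStats(m);k=1+np.argmax(s[1:,4]);print(s[k]);return ce[k]+[x0,y0]
t,s=P["top"],P["scene"]
pk={"t":blob(t,(322.4,211.4),13),"s":blob(s,(334.3,190.8),11)}
kk={"t":blob(t,(287.6,242.7),11),"s":blob(s,(369.9,184.3),8)}
print(pk,kk)
print("plug",tri(ray(t,pk["t"]),ray(s,pk["s"])));print("knob",tri(ray(t,kk["t"]),ray(s,kk["s"])))
bt=np.array([(140,166),(249,131),(304,296),(193,332)])/3.7+[260,140]
bs=np.array([(398,99),(327,94),(313,186),(388,192)])/2.889+[210,150]
bs=bs[[3,2,1,0]]
B=[tri(ray(t,a),ray(s,b)) for a,b in zip(bt,bs)]
for b in B: print("bolt",b[0].round(4),np.round(b[1],4))
c=np.mean([b[0] for b in B],0);print("c",c)
e=(B[0][0]+B[1][0]-B[2][0]-B[3][0])/2; f=(B[0][0]+B[3][0]-B[1][0]-B[2][0])/2
print("yaw from bolts x",np.arctan2(e[1],e[0]),"y",np.arctan2(-f[0],f[1]),np.linalg.norm(e),np.linalg.norm(f))
L=lambda q,X:np.array([q[0]+np.cos(q[2])*X[0]-np.sin(q[2])*X[1],q[1]+np.sin(q[2])*X[0]+np.cos(q[2])*X[1],X[2]])
pl,kn=(-.020,0,.170),(-.0592,.092,.1588)
def res(q):
    r=[]
    for p,a in((t,"t"),(s,"s")):
        r+=[*(proj(p,L(q,pl))-pk[a]),*(proj(p,L(q,kn))-kk[a])]
        for b,X in zip(bt if a=="t" else bs,((q[3],q[4]),(q[3],-q[4]),(-q[3],-q[4]),(-q[3],q[4]))):r+=[*(proj(p,L(q,(*X,.163)))-b)]
    return np.array(r)
o=least_squares(res,[c[0],c[1],.3,.045,.03],loss="soft_l1");print(o.x);print(res(o.x).reshape(-1,2).round(1).tolist())
for n,X in(("plug",pl),("knob",kn),("pivot",(.02,.092,.128))):print(n,L(o.x,X))
for p,a in((t,"t"),(s,"s")):
    r=cut_out("dish",p)[0];m=r["pixels"];ce=[np.nonzero(m)[1].mean(),np.nonzero(m)[0].mean()];print("dish",ce,atz(p,ce,.02),atz(p,r["rect"][:2],.02))
    dr=ray(p,ce)
    P[a]=dr
print(tri(P["t"],P["s"]))
```

```text
[  7   7  14  14 155]
[ 7  7  9 11 79]
[  4   6  15  12 130]
[ 5  6  8  5 39]
{'t': array([322.45806452, 211.3483871 ]), 's': array([333.91139241, 191.15189873])} {'t': array([286.54615385, 242.23076923]), 's': array([369.51282051, 183.94871795])}
plug (array([0.54194076, 0.04025768, 0.16493824]), [np.float64(2.3553305491962977e-05), np.float64(2.355330549203656e-05)])
knob (array([0.47536654, 0.11456305, 0.15940087]), [np.float64(0.0005582625386656897), np.float64(0.0005582625386656225)])
bolt [0.5972 0.0949 0.1589] [0.0007 0.0007]
bolt [0.6191 0.0324 0.1561] [0.0006 0.0006]
bolt [ 0.5243 -0.0009  0.1566] [0.0009 0.0009]
bolt [0.5025 0.0619 0.1597] [0.0006 0.0006]
c [0.56076824 0.0470897  0.15781546]
yaw from bolts x 0.3367408258791785 y 0.33501541355630693 0.10041378370124653 0.06641722172541445
[0.56145285 0.04725557 0.33682302 0.05004731 0.03302986]
[[-0.2, -0.4], [0.3, -0.0], [-0.5, -0.3], [-0.4, -0.5], [-0.6, -0.3], [-0.3, -0.3], [0.1, -0.9], [0.2, 0.1], [-0.3, -0.7], [-0.3, -1.2], [-0.3, -1.1], [-0.3, -0.5]]
plug [0.54257667 0.04064577 0.17      ]
knob [0.47517423 0.11452101 0.1588    ]
pivot [0.54992393 0.14069584 0.128     ]
dish [np.float64(455.7386196769457), np.float64(251.69126284875185)] [ 0.45632886 -0.27653908  0.02      ] [ 0.45971169 -0.27953053  0.02      ]
dish [np.float64(439.0415986949429), np.float64(246.62724306688418)] [0.49173559 0.34635019 0.02      ] [0.48995342 0.35262676 0.02      ]
(array([0.62076927, 0.09039194, 0.53118428]), [np.float64(0.2669262341241993), np.float64(0.26692623412419936)])
```

```bash
cat >> h.py <<'E'
psi=.3368;H=np.array([.5613,.0472])
from scipy.spatial.transform import Rotation as R
def W(x,y,z): return np.array([H[0]+np.cos(psi)*x-np.sin(psi)*y,H[1]+np.sin(psi)*x+np.cos(psi)*y,z])
def Q(s=1): # tool down, y along head y (s=-1: opposite)
    y=s*np.array([-np.sin(psi),np.cos(psi),0]);z=np.array([0,0,-1.]);return R.from_matrix(np.c_[np.cross(y,z),y,z]).as_quat()
def st(m=""):
    o=observe();print(m,round(o["time"],2),o["ee_pos"].round(4),"F",o["contact_force"].round(1),"w",round(o["width"],4),"ff",round(o["finger_force"],1))
E
python3 - <<'E'
from h import *
for s in(1,-1):
    for n,X in(("plug",W(-.02,0,.25)),("dish",np.array([.457,-.277,.04])),("k0",W(-.0592,.092,.152)),("k1",W(.02,.092,.206))):
        j=inverse_kinematics(X,Q(s));print(s,n,None if j is None else np.round(j,2))
s=min((1,-1),key=lambda s:abs(inverse_kinematics(W(-.02,0,.25),Q(s))[5]))
move_gripper(.055,40)
reach(W(-.02,0,.24),Q(s));st("above")
servo_line(W(-.02,0,.1745),v=.08);st("down")
move_gripper(.02,40);st("grip")
servo_line(W(-.02,0,.1985),v=.03);st("pulled")
servo_line(W(-.02,0,.25),v=.1);st("up")
cv2.imwrite("pics/a.png",cv2.resize(capture("scene")["frame"][110:260,230:430],None,fx=3.5,fy=3.5,interpolation=cv2.INTER_CUBIC))
E
```

```text
1 plug [-0.02 -0.03  1.62 -0.    1.55 -1.93]
1 dish [-0.64  0.13  1.85 -0.    1.16 -2.55]
1 k0 [ 0.13 -0.12  1.89 -0.    1.38 -1.78]
1 k1 [ 0.16  0.05  1.61 -0.    1.48 -1.75]
-1 plug [-0.02 -0.03  1.62 -0.    1.55  1.21]
-1 dish [-0.64  0.13  1.85 -0.    1.16  0.59]
-1 k0 [ 0.13 -0.12  1.89 -0.    1.38  1.37]
-1 k1 [ 0.16  0.05  1.61 -0.    1.48  1.39]
above 4.63 [0.5425 0.0398 0.24  ] F [-0.6 -0.4 -0.6] w 0.0552 ff 0.0
down 5.6 [0.5428 0.0406 0.1752] F [-0.4  0.8  0.1] w 0.0553 ff 0.0
grip 6.18 [0.5425 0.0406 0.1747] F [ 0.1 -0.   1.3] w 0.0257 ff 40.0
pulled 7.13 [0.5423 0.0406 0.1983] F [ 0.6 -0.2 -0.9] w 0.0262 ff 40.0
up 7.8 [0.5423 0.0406 0.2496] F [-0.4 -0.3 -0.4] w 0.0262 ff 40.0
```

View pics/a.png

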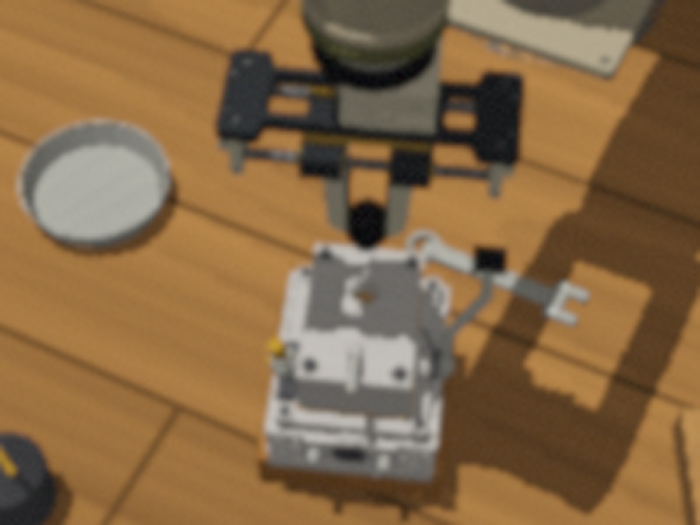

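The plug is held between the fingers (crop 367,222) and the bore shows open at (362,295). Next, the dish.

Run:
```python
from h import *
s=capture("scene");D=np.array([.457,-.277])
for r in cut_out("dish",s)[:3]:print(r["score"],r["rect"],atz(s,r["rect"][:2],.016))
reach([*D,.2],Q(-1));st()
servo_line([*D,.055],v=.12);st()
z=.055;f0=observe()["contact_force"][2]
while z>.035:
    z-=.003;servo_line([*D,z],v=.05)
    if observe()["contact_force"][2]-f0>4:break
st("touch")
move_gripper(.05);st("open")
servo_line([*D,.2],v=.15)
for n in("scene","top"):
    p=capture(n);r=cut_out("plug",p)[:2];print(n,[(round(q["score"],2),q["rect"]) for q in r])
    u=proj(p,[*D,.02]).astype(int);cv2.imwrite(f"pics/b{n}.png",cv2.resize(p["frame"][u[1]-40:u[1]+40,u[0]-50:u[0]+50],None,fx=4,fy=4,interpolation=cv2.INTER_CUBIC))
a=np.hstack([cv2.imread(f"pics/b{n}.png") for n in("scene","top")]);cv2.imwrite("pics/b.png",a)
```

```text
0.86 [256.8, 163.2, 42.0, 37.9] [ 0.45775013 -0.27488115  0.016     ]
0.54 [340.4, 217.4, 71.9, 73.1] [0.52457499 0.05627836 0.016     ]
 9.21 [ 0.4576 -0.2763  0.2002] F [ 1.2  0.3 -0.9] w 0.0262 ff 40.0
 10.57 [ 0.4576 -0.2775  0.056 ] F [-0.6 -0.4 -0.5] w 0.0258 ff 40.0
touch 12.32 [ 0.4579 -0.2777  0.0361] F [-5.2  2.8 15.7] w 0.0261 ff 40.1
open 12.93 [ 0.4569 -0.2769  0.0338] F [-0.3  0.1 -0.4] w 0.0495 ff 0.0
scene [(0.71, [232.8, 243.4, 30.7, 35.0]), (0.41, [257.3, 160.4, 7.6, 7.2])]
top [(0.47, [458.1, 249.7, 12.5, 13.6])]
```

View pics/b.png

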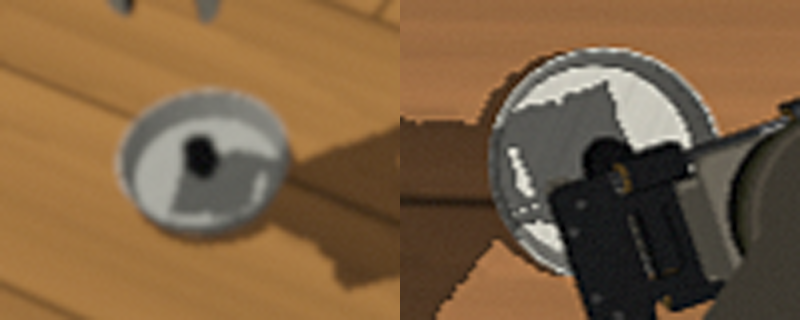

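Plug stands upright in the dish (crop 200,158). Now the lever.

```bash
cat >> h.py <<'E'
def K(a,dz=-.006): return W(.02-.085*np.sin(1.2-a),.092,.128+.085*np.cos(1.2-a)+dz)
E
python3 - <<'E'
from h import *
reach([.457,-.277,.28],Q(-1))
reach(K(0,.1),Q(-1));st("above")
move_gripper(.045,45)
servo_line(K(0),v=.1);st("at knob")
move_gripper(.015,45);st("grip")
for a in np.arange(.1,1.21,.1):
    servo_line(K(a),v=.06)
    if round(a*10)%3==0: st(round(a,2))
s=capture("scene");r=cut_out("knob",s)[:3];print([(round(q["score"],2),q["rect"]) for q in r])
u=proj(s,K(1.2,0));print("knob expected",u,"1.1:",proj(s,K(1.1,0)),"1.3:",proj(s,K(1.3,0)),"pivot",proj(s,W(.02,.092,.128)))
c=u.astype(int);print("crop origin",c-[35,30])
cv2.imwrite("pics/c.png",cv2.resize(s["frame"][c[1]-30:c[1]+35,c[0]-35:c[0]+35],None,fx=9,fy=9,interpolation=cv2.INTER_CUBIC))
st()
E
```

```text
above 16.27 [0.4751 0.1136 0.2585] F [ 0.5 -0.2  0.7] w 0.0503 ff 0.0
at knob 17.82 [0.4756 0.1146 0.1536] F [ 0.3  0.4 -0.2] w 0.0448 ff 0.0
grip 18.28 [0.4753 0.1142 0.1531] F [ 1.7 -2.9  2.1] w 0.0257 ff 45.0
0.3 19.16 [0.4861 0.118  0.1738] F [-0.1 -4.6 -5.8] w 0.0252 ff 45.0
0.6 20.03 [0.5031 0.124  0.1906] F [-1.  -5.8 -6.8] w 0.0259 ff 45.0
0.9 20.91 [0.5244 0.1315 0.2018] F [-4.2 -5.1 -3.3] w 0.0252 ff 45.0
1.2 21.78 [0.5487 0.1402 0.2067] F [-4.2 -4.6  1.3] w 0.0252 ff 45.0
[(0.77, [364.1, 201.9, 23.9, 30.8])]
knob expected [370.05284197 197.14400561] 1.1: [370.22967194 194.38652474] 1.3: [369.83990213 200.12261293] pivot [366.8713026  215.12759148]
crop origin [335 167]
 21.88 [0.5486 0.1401 0.2067] F [-4.8 -5.1  1. ] w 0.0255 ff 45.0
```

View pics/c.png

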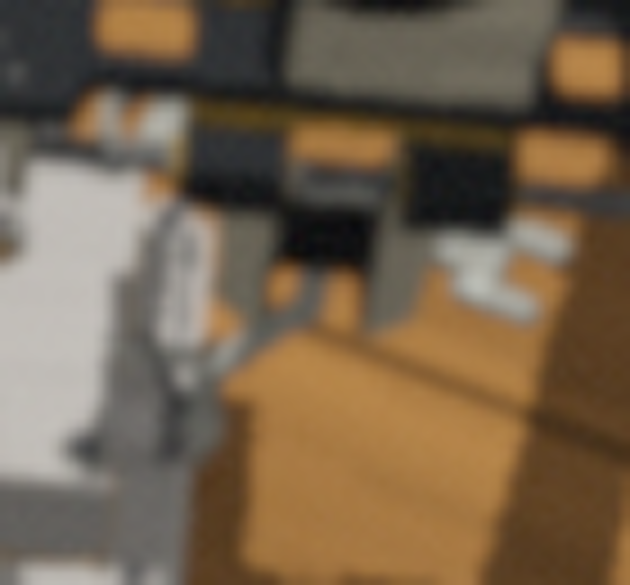

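```bash
cat >> h.py <<'E'
def edges(s,a):
    k=np.array([.02-.085*np.sin(1.2-a),.092,.128+.085*np.cos(1.2-a)]);o=[]
    for y in(.079,.105):
        v=[proj(s,W(k[0]+.011*np.cos(t),y,k[2]+.011*np.sin(t)))[1] for t in np.arange(0,6.3,.05)];o+=[min(v),max(v)]
    return np.round(o,1)
E
python3 - <<'E'
from h import *
s=capture("scene")
for a in(1.0,1.1,1.2,1.3):print(a,edges(s,a))
print("ends",proj(s,W(.02,.079,.213)),proj(s,W(.02,.105,.213)))
g=s["frame"].max(2);print(list(range(365,379)))
for r in range(182,206):print(r,g[r,365:379])
E
```

```text
1.0 [186.9 195.8 187.9 196.8]
1.1 [189.4 198.3 190.4 199.4]
1.2 [192.1 201.1 193.2 202.2]
1.3 [195.1 204.1 196.1 205.2]
ends [364.72599202 196.62587168] [375.39061839 197.66320233]
[365, 366, 367, 368, 369, 370, 371, 372, 373, 374, 375, 376, 377, 378]
182 [ 50  78 125 154 165 165 164 163 162 160 159 159 152 131]
183 [ 50  80 123 151 161 162 164 163 165 165 167 167 160 134]
184 [ 53  76 108 129 132 133 139 145 146 150 156 154 145 120]
185 [ 51  67  92 101  95  92  97 103 107 112 116 116 104  91]
186 [45 61 83 84 71 69 66 67 71 75 74 72 71 67]
187 [36 54 75 76 74 71 69 69 70 72 72 63 61 64]
188 [29 47 59 68 74 79 76 77 81 83 83 76 65 65]
189 [26 33 40 49 57 59 60 62 63 66 71 70 71 76]
190 [40 32 24 23 30 28 27 32 33 34 41 51 63 78]
191 [59 38 22 25 18 20 15 20 17 16 23 39 63 80]
192 [69 39 19 19 15 18 22 18 18 16 21 41 72 86]
193 [69 38 24 20 16 19 21 23 17 23 20 47 79 94]
194 [ 65  32  20  14  18  20  20  18  20  19  26  51  87 100]
195 [ 64  47  39  25  22  17  15  18  24  16  30  58  91 102]
196 [ 92  97  93  68  46  43  54  57  53  42  39  64  91 104]
197 [129 144 136 106  77  72  93 107 106  89  64  74  95 103]
198 [149 164 151 118  91  96 124 146 147 124  88  83  99 102]
199 [150 160 145 115  95 108 140 161 162 139 101  91 102 104]
200 [135 140 124 103  93 113 148 166 167 142 106  94 102 105]
201 [107 112 102  93  98 124 155 171 168 146 110  95 101 106]
202 [ 92  98  96  96 106 128 154 167 164 144 111 101 107 115]
203 [ 95 107 116 120 120 128 140 150 152 136 115 117 128 143]
204 [113 138 150 152 146 141 137 136 135 128 126 135 150 161]
205 [145 163 172 172 169 163 154 145 138 131 129 136 147 157]
```

Run:
```python
from h import *
move_gripper(.015,60);st()
for a in(1.27,1.34):
    servo_line(K(a),v=.04)
    s=capture("scene");g=s["frame"].max(2).astype(int);st(a)
    for c in(367,372,373,374):
        col=g[185:212,c];i=np.argmin(col[:14]); 
        j=next(k for k in range(i,26) if col[k]>60);print(c,185+j-1+(60-col[j-1])/(col[j]-col[j-1]),end=" ")
    print()
cv2.imwrite("pics/d.png",cv2.resize(s["frame"][167:232,335:405],None,fx=9,fy=9,interpolation=cv2.INTER_CUBIC))
wait(.5);st()
```

```text
22.15 [0.5486 0.1401 0.2067] F [-4.4 -4.5  0.2] w 0.025 ff 60.0
1.27 22.5 [0.5543 0.1421 0.2068] F [-5.7 -4.8  3.8] w 0.025 ff 60.0
367 197.27450980392157 372 197.6530612244898 373 197.70833333333334 374 197.97368421052633 
1.34 22.85 [0.5601 0.1442 0.2066] F [-5.2 -5.1  4.2] w 0.0245 ff 60.0
367 199.17142857142858 372 199.33333333333334 373 199.3793103448276 374 199.7 
 23.35 [0.5601 0.1442 0.2066] F [-4.9 -5.7  4.2] w 0.0251 ff 60.0
```

View pics/d.png

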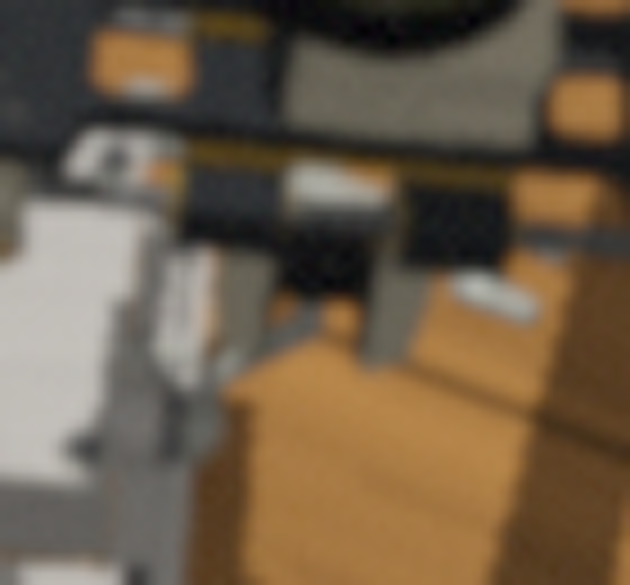

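```bash
cat >> h.py <<'E'
def edge(g,c,r0,n=16,th=85):
    col=g[r0:r0+n,c].astype(int);i=np.argmin(col[:9]);j=next((k for k in range(i,n) if col[k]>th),None)
    return None if j is None else round(r0+j-1+(th-col[j-1])/(col[j]-col[j-1]),2)
E
python3 - <<'E'
from h import *
s=capture("scene");print("rest pred",edges(s,0),proj(s,W(-.0592,.079,.1588)),proj(s,W(-.0592,.105,.1588)))
g0=cv2.imread("pics/scene0.png").max(2);print("rest",[edge(g0,c,180) for c in range(364,376)])
tip=W(.0,0,0)
for a in(1.38,1.42):
    servo_line(K(a),v=.04);s=capture("scene");g=s["frame"].max(2);st(a)
    print([edge(g,c,190) for c in(366,367,368,371,372,373,374)])
for a in(1.15,1.2,1.25):print(a,edges(s,a))
e=observe()["ee_pos"];n=np.array([-np.sin(psi),np.cos(psi),0]);print("tips pred",proj(s,e+n*.013-[0,0,.011]),proj(s,e+n*.0305-[0,0,.011]))
cv2.imwrite("pics/e.png",cv2.resize(s["frame"][167:232,335:405],None,fx=9,fy=9,interpolation=cv2.INTER_CUBIC))
E
```

```text
rest pred [179.4 187.6 180.3 188.5] [364.84958206 183.50491562] [374.5949893  184.42821939]
rest [np.float64(189.77), np.float64(187.2), np.float64(187.15), np.float64(186.89), np.float64(186.52), np.float64(186.31), np.float64(186.59), np.float64(187.19), np.float64(187.43), np.float64(187.19), np.float64(185.6), np.float64(197.25)]
1.38 23.7 [0.5635 0.1454 0.2063] F [-4.1 -4.9  5.5] w 0.0246 ff 60.0
[np.float64(201.35), np.float64(202.2), np.float64(202.8), np.float64(201.15), np.float64(200.86), np.float64(200.86), np.float64(201.38)]
1.42 24.0 [0.5669 0.1465 0.2058] F [-5.1 -4.4  5.8] w 0.0247 ff 60.0
[np.float64(202.21), np.float64(202.95), np.float64(203.83), np.float64(202.65), np.float64(202.49), np.float64(202.54), np.float64(203.38)]
1.15 [190.7 199.7 191.8 200.7]
1.2 [192.1 201.1 193.2 202.2]
1.25 [193.6 202.6 194.6 203.6]
tips pred [374.18346549 207.85920392] [381.3394808  208.56942704]
```

View pics/e.png

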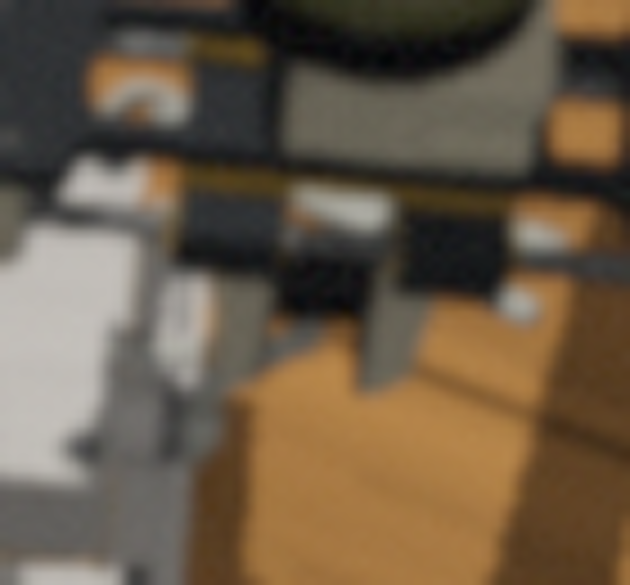

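Run:
```python
from h import *
servo_line(K(1.40),v=.03)
for i in range(2):
    s=capture("scene");g=s["frame"].max(2);st()
    print([float(edge(g,c,190)) for c in(366,367,371,372,373,374)]);wait(.7)
cv2.imwrite("pics/f.png",cv2.resize(s["frame"][100:290,200:460],None,fx=3,fy=3,interpolation=cv2.INTER_CUBIC))
```

```text
24.3 [0.5652 0.1459 0.2061] F [-4.1 -3.8  5.5] w 0.0245 ff 60.0
[201.68, 202.12, 201.78, 201.58, 201.64, 202.19]
 25.05 [0.5652 0.1459 0.206 ] F [-4.2 -5.1  5. ] w 0.0247 ff 60.0
[201.67, 202.22, 201.77, 201.58, 201.63, 202.27]
```

View pics/f.png

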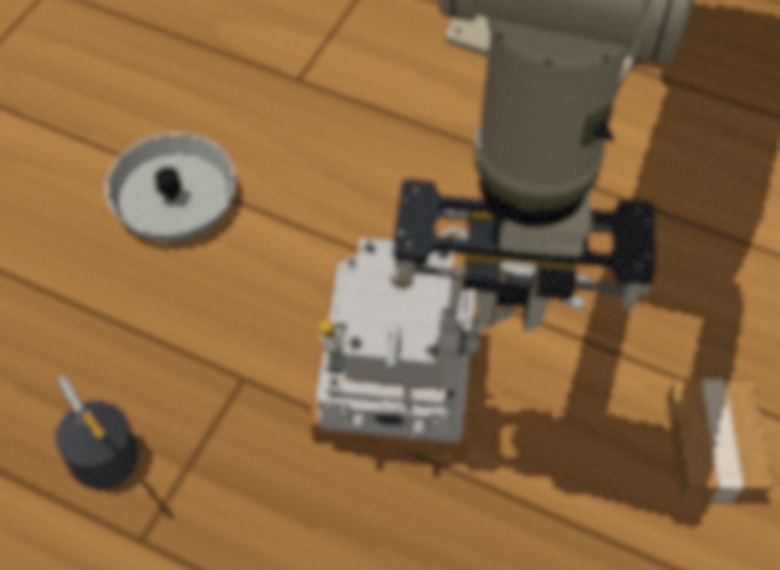

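The plug stands in the dish (168,182). The fingers hold the knob (515,288), and its edge row of 201.6 puts the lever at about 1.2 rad, steady over 0.75 s. Handing in.

```bash
python3 -c "
from plant import *
print(sign_off())"
```

```text
the job is handed in; nothing more can be done
None
```

The job is handed in: the plug stands upright in the steel dish, and the fingers are still holding the decompression lever upright at about 1.2 rad, measured from the camera to within a few hundredths of a radian.

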